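# Hang the seed-label holder on the cleat board

### The job

Hang the plywood label holder on the free stretch of the cleat, beside the rack that already hangs there: tip its top towards the board, hook its bevelled rear strip over the cleat, let it down and swing its foot in until it hangs plumb and flat. Then bear down on it with a short firm push to bed it, without forcing anything, and leave the other things on the shelf where they are.

Things in the scene. Friction and masses are not known exactly. Their poses are not given: they have to be found in the camera images.
- cleat_board: Upright plank panel fixed on the shelf, 400 mm wide, 18 mm thick, 184 mm high. Origin: bottom middle of its face; x straight out of the face (away from the robot), y along the board, z up. On the face, a wooden French cleat all along: 24 mm thick, 70 mm high, its top sloping 45 degrees down to the board: a V trough. A rack (70 mm wide, 50 mm out from the cleat) hangs at y = 120 to 190 mm.
- cleat_mark (a point): On the cleat's front plane (board x = 24 mm), 158 mm above the shelf, at the middle of the free stretch (board y = -30 mm; the holder's middle belongs within 50 mm of it). Middle setting of the crest, whose edge is blunted by 2 mm. The cleat is screwed on through slots: all of it lies up to 9 mm higher or lower than this, each time differently; no reading tells: find it by touch.
- cleat_under (a point): 70 mm under cleat_mark: the middle setting of the front edge of the cleat's level underside (like the crest up to 9 mm higher or lower). The cleat is firm and level; it and the holder bear a steady push, but bruise when forced together with more than 90 N, all contacts added up: the bevel and a holder twisted against the board multiply the push, so keep pushes below about 25 N and give way to twist.
- holder: Loose plywood label holder, 0.3 to 0.6 kg, standing. Origin: underside, middle, at the back plate's rear face; x forward to the open bin, z up. Plate 150 mm wide, 12 mm thick, 126 mm high; bin to x = 75 mm, 45 to 85 mm high. Home, its axes are parallel to the board's, its origin at board x = 24 mm, z = 40 mm (as the cleat is set, +-9), batten on the board. A push of 15 to 25 N for half a second beds it.
- holder_tab (a point): Good grip on the hand tab (56 mm wide, 12 mm thick, z = 126 to 210 mm, top middle of the plate): middle of its thickness, 186 mm above the holder's underside. Gripped here across the thickness, the fingers stay above the board's top edge when it hangs.
- strip_corner (a point): Inner corner between the plate's rear face and the hanging strip's bevel, 118 mm above the holder's underside. The strip is 140 mm wide, 20 mm thick (x = -20 to 0), top at z = 126 mm. Home, this corner lies on the crest's sharp edge. To get over the crest, tip it 12 to 20 degrees, top to the board: tipped 16 degrees it lands about 10 mm higher than home, at 8 degrees 5 mm.
- strip_edge (a point): Middle of the lower rear edge of the hanging strip (blunted by 2 mm), 18 mm behind the plate's rear face, 100 mm above the holder's underside: the 45-degree bevel runs from here up to strip_corner.
- foot_batten (a point): Top rear edge of the foot batten behind the plate (140 mm wide, 23.5 mm thick, z = 8 to 38 mm). It must tuck in under the cleat; cleat and strip leave it only 10 mm to spare, so it does not go on upright, and if the holder is held too high while swung in, the batten runs against the cleat's front.
- seed_tier: Bystander: green plastic three-level stacking seed tier, 100 mm across, 138 mm high. Origin under its middle.
- screwdriver: Bystander: screwdriver, 170 mm long, lying. Origin under its middle, x towards the blade.
- saucer: Bystander: terracotta saucer, 90 mm across, 18 mm high. Origin under its middle.
- funnel: Bystander: aluminium funnel standing on its rim, 114 mm across, 121 mm high. Origin under its middle.
- clip_box: Bystander: black plastic box with steel spring clip, 106 by 156 by 63 mm. Origin under its middle.
- jar: Bystander: closed glass jar, 64 mm across, 85 mm high. Origin under its middle.
- clay_pot: Bystander: small terracotta pot, 84 mm across, 75 mm high. Origin under its middle.

How it is judged:
By the outcome, as a careful person would: the job done as asked, in the order asked, and still so for the second after the job is handed in, with the robot touching nothing.
It also fails if it takes over 61 s, if anything falls off the work surface, if the arm or the gripper's body presses on something with over 40 N, if the wrist force passes 120 N, or if a joint passes its speed limit or range.

### The arm

A 6-joint arm with a two-finger parallel gripper is mounted at the origin on the work surface. World frame = base frame: x ahead of the robot, y to its left, z up, the work surface at z = 0. Lengths are in mm, angles in rad, forces in N, time in s.
With the tool pointing down it reaches from about 300 to 850 mm from the base axis. Payload 5.4 kg.
Tool frame: the origin (TCP) lies midway between the tips of the shut fingers; the grasp point (between the pads) lies 19 mm behind it; z points along the fingers, y is the direction in which the jaws open and shut (so a half turn about z gives the same grasp; the last joint's range is limited). The gripper opens to 85 mm and grips with 20 to 120 N. Pads are 22 mm wide; open, the fingers measure 114 mm over their backs; the gripper's body (76 mm by 85 mm) begins 54 mm behind the grasp point. The pads swing forward as they close: fully open they stand 13 mm farther back than shut.
Start: joints at [-0.21, 0.158, 1.597, -0, 1.386, -0.21], TCP at [574.984, -0.018, 231.299] pointing down, gripper open.
Joint ranges: [-2.91, 2.91], [-0.94, 2.29], [0.18, 2.7], [-1.29, 4.43], [0.17, 2.64], [-3, 3]. Speed limits (rad/s): [2.57, 2.57, 3.14, 3.14, 3.14, 3.14].

### API

Orientations are given as a 3x3 rotation matrix whose columns are the frame's x, y, z axes.
In Python, from rig import get_obs, capture, job_done gives the robot as it stands. The module is installed in compiled form; this text tells all that it offers.
- The arm moves only by the tool carry_out, never from a script. Its argument "targets" is text: rows parted by semicolons, each of 7 numbers parted by spaces: the opening, from 0 (shut) to 1 (fully open), then the shift along the tool's x, y, z in mm, then the turn, a rotation vector about the tool's x, y, z in rad. In form: fingers dx dy dz ax ay az; .... A call has 1 to 10 rows; each row is the pose to reach, as a shift and turn from the pose commanded when the call began, along the tool's axes at that moment; what a row does not reach only later rows make up. A row lasts 1/10 s, in which the tool goes at most 50 mm and 8.59 degrees, less where a joint would pass 70% of its speed; a pose out of reach is approached as far as the arm can. A call with a gripper value outside its range is refused whole. The fingers move at their own pace and stop on an object; the grip force is fixed at half the most. Time passes only in rows, so rows that repeat a pose let the fingers close. It gives the time, the measured TCP pose, the force and the opening at its end, in the units of the state.
- get_obs(): the state, without advancing time (a new reading comes with each control period).
- capture(name): name is "scene" or "side" or "wrist"; returns a dict with "color" (420x560x3 uint8, red, green, blue), "K" (3x3 intrinsics, pixels), "rvec" (rotation vector, rad) and "tvec" (3), from world to camera coordinates, as OpenCV has them. Camera axes: x right, y down, z forward; pixel columns grow to the right and rows downward; lengths in mm; the calibration is good to about 2 mm. The wrist camera is an equidistant fisheye: a pixel r from the principal point sees the ray r / f radians off the axis. A picture is of the moment at which its call begins. There is no depth.
- job_done(): hands the job in, once; it reports no verdict.
The state is a dict: "time_s": time; "joint_pos": joint angles; "qd": joint speeds; "tau": joint torques, N m; "eef_pos": TCP position; "ee_rot": TCP orientation; "force": force on the tool from outside, world axes, zero at the start; "wrist_torque": the same for the moment, N m; "opening": finger opening in mm.
Only numpy, scipy, OpenCV 4.12 (cv2) and the standard library are available. Lean on these libraries where they do the work, as an engineer would, in place of code of your own. Each camera call takes 0.05 s, during which the arm holds its last target.

## Working session

There is one attempt and no reset: what is moved stays moved. The work goes in short steps, Python scripts to look and compute and a tool call to move; the robot and the scene stay as the last step left them, time stands still between calls to the robot, and variables do not carry over. Pictures are saved under pics/ and viewed, and the job is handed in when it is done.

Besides the shell and the picture viewer there is one more tool, called after "Emit:" as name(argument=value, ...) on one line, values as JSON. carry_out: Moves the arm, as the interface text tells. Its arguments: {"type":"object","properties":{"targets":{"type":"string"}},"required":["targets"]}

```bash
mkdir -p pics; python3 - <<'E'
from rig import get_obs,capture
import cv2,numpy as np
o=get_obs();print({k:np.round(v,3).tolist() for k,v in o.items()})
for n in ["scene","side","wrist"]:
    c=capture(n);cv2.imwrite(f"pics/{n}0.png",c["color"][:,:,::-1]);np.savez(f"{n}0.npz",**c)
    R=cv2.Rodrigues(c["rvec"])[0];print(n,c["K"].tolist(),(-R.T@np.array(c["tvec"]).reshape(3)).round(1),R.round(3).tolist())
E
```

```text
{'time_s': 0.0, 'joint_pos': [-0.21, 0.159, 1.598, -0.0, 1.386, -0.21], 'qd': [-0.001, -0.002, -0.0, 0.003, 0.001, 0.001], 'tau': [0.0, -39.601, -33.143, -0.0, 0.008, -0.0], 'eef_pos': [574.381, 0.115, 230.276], 'ee_rot': [[-0.0, 1.0, -0.002], [1.0, 0.0, 0.0], [0.0, -0.002, -1.0]], 'force': [0.188, -0.333, -0.502], 'wrist_torque': [-0.05, -0.059, -0.016], 'opening': 85.114}
scene [[451.0321581616114, 0.0, 274.8446794137463], [0.0, 451.0321581616114, 205.02991463957432], [0.0, 0.0, 1.0]] [1375.3 -272.3 1232.2] [[0.291, 0.957, 0.011], [0.769, -0.227, -0.597], [-0.568, 0.182, -0.802]]
side [[440.78391486280265, 0.0, 274.5325555782723], [0.0, 440.78391486280265, 212.7347107005028], [0.0, 0.0, 1.0]] [ 126.3 -520.3  986.9] [[0.731, -0.682, -0.007], [-0.537, -0.57, -0.622], [0.421, 0.458, -0.783]]
wrist [[325.19226210127806, 0.0, 280.2432315077717], [0.0, 325.19226210127806, 211.83021808920438], [0.0, 0.0, 1.0]] [575.6  75.6 373.6] [[1.0, 0.001, -0.002], [0.001, -0.954, 0.298], [-0.002, -0.298, -0.954]]
```

View pics/scene0.png

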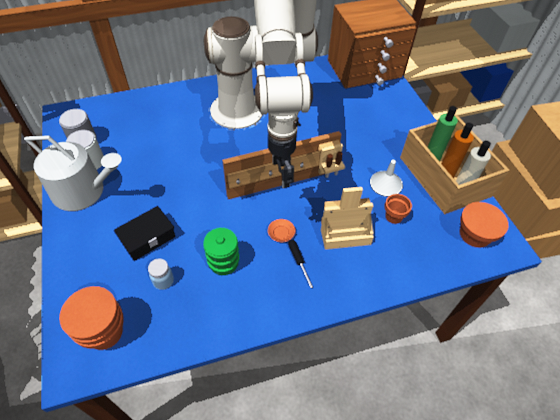

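View pics/side0.png

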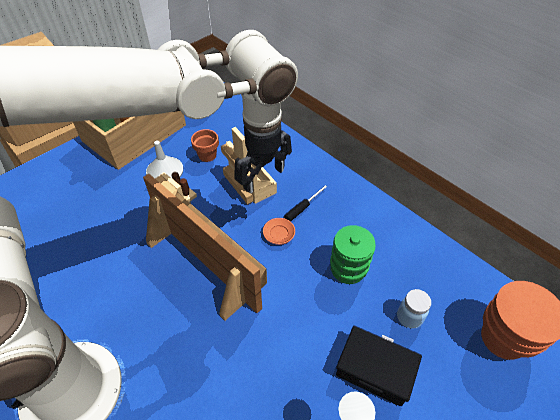

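View pics/wrist0.png

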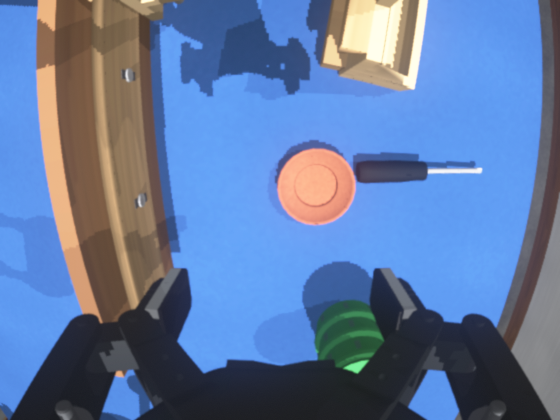

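```bash
python3 - <<'E'
import cv2
a=cv2.imread("pics/scene0.png");
cv2.imwrite("pics/s1.png",cv2.resize(a[120:260,215:415],None,fx=4,fy=4,interpolation=cv2.INTER_CUBIC))
a=cv2.imread("pics/side0.png");
cv2.imwrite("pics/d1.png",cv2.resize(a[120:320,130:330],None,fx=3,fy=3,interpolation=cv2.INTER_CUBIC))
E
```

```text
(no output)
```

View pics/s1.png

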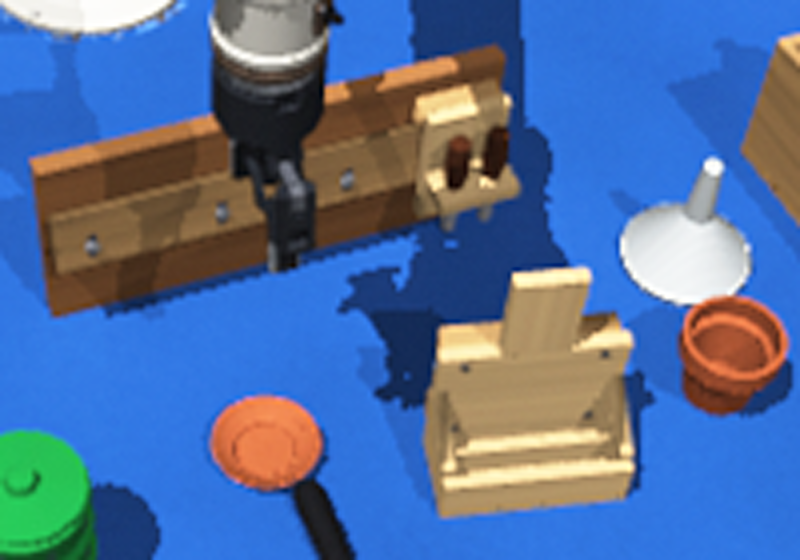

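View pics/d1.png

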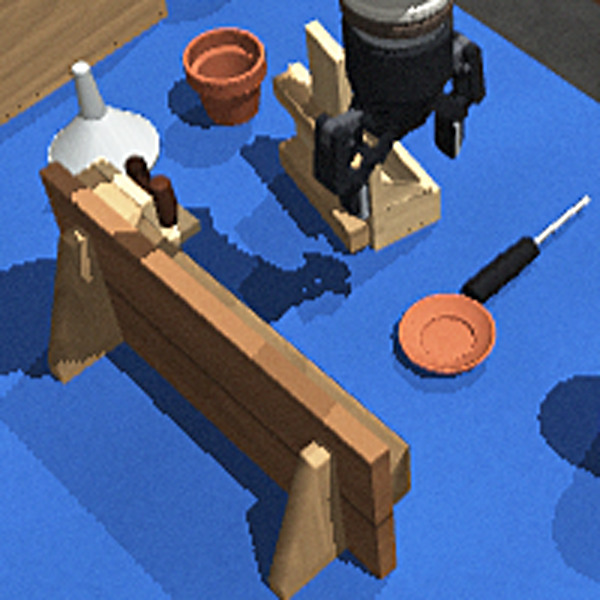

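```bash
cat > h.py <<'E'
import numpy as np,cv2
from scipy.optimize import least_squares
def proj(c,P):
    P=np.atleast_2d(P).astype(float)
    if c["fish"]:
        X=P@c["R"].T+c["t"]; r=np.hypot(X[:,0],X[:,1]); th=np.arctan2(r,X[:,2])
        s=th/np.maximum(r,1e-9); K=c["K"]
        return np.c_[X[:,0]*s*K[0,0]+K[0,2],X[:,1]*s*K[1,1]+K[1,2]]
    X=P@c["R"].T+c["t"];K=c["K"];return X[:,:2]/X[:,2:]*K[0,0]+K[:2,2]
def cam(f):
    z=np.load(f+".npz");return dict(K=z["K"],R=cv2.Rodrigues(z["rvec"])[0],t=z["tvec"].reshape(3),fish=f.startswith("wrist"))
def pose(p):
    x,y,a=p;return np.array([[np.cos(a),-np.sin(a),0],[np.sin(a),np.cos(a),0],[0,0,1]]),np.array([x,y,0])
def fit(obs,p0):
    # obs: list of (cam, pts3, px)
    def f(p):
        R,t=pose(p);return np.concatenate([(proj(c,np.array(P)@R.T+t)-np.array(q)).ravel() for c,P,q in obs])
    s=least_squares(f,p0,x_scale=[1,1,.01],loss="soft_l1");print("pose",s.x.round(3),"deg",np.degrees(s.x[2]).round(2));
    print("res",f(s.x).reshape(-1,2).round(1).tolist());return s.x
def cr(u,v,x0,y0,k): return [(u+.5)/k-.5+x0,(v+.5)/k-.5+y0]
E
python3 - <<'E'
from h import *
S=cam("scene0");D=cam("side0")
s=lambda u,v:cr(u,v,215,120,4); d=lambda u,v:cr(u,v,130,120,3)
fit([(S,[[0,-200,0],[0,-200,184],[-18,-200,184],[-18,200,184],[0,200,184]],[s(55,313),s(38,175),s(31,158),s(500,46),s(507,65)]),
 (D,[[-18,-200,184],[0,-200,184],[0,-200,0],[-18,200,184]],[d(370,462),d(390,447),d(395,572),d(40,166)])],[450,0,0])
fit([(S,[[75,-75,0],[75,75,0],[12,-28,210],[12,28,210],[12,-75,126],[12,75,126]],[s(441,517),s(630,493),s(513,281),s(588,277),s(438,359),s(632,345)])],[650,150,0])
E
```

```text
pose [4.25028e+02 6.12540e+01 2.90000e-02] deg 1.68
res [[-0.3, 0.8], [-0.3, -0.6], [-0.0, -0.5], [0.1, -0.2], [0.6, -1.3], [-0.0, 0.3], [-0.4, 0.1], [0.4, -2.2], [1.0, 0.5]]
pose [ 6.50279e+02  1.94719e+02 -1.55000e-01] deg -8.87
res [[-0.2, -0.2], [-1.7, 0.5], [0.4, 0.8], [0.4, -0.2], [0.4, 0.1], [-0.2, -1.6]]
```

Emit:
carry_out(targets="1 10 5 -34 0 0 0; 1 45 20 -34 0 0 0.04; 1 90 40 -34 0 0 0.08; 1 135 60 -34 0 0 0.12; 1 170 75 -34 0 0 0.155; 1 190 80 -34 0 0 0.155; 1 194 81 -34 0 0 0.155; 1 194 81 -34 0 0 0.155; 1 194 81 -34 0 0 0.155")

```text
time_s: 1.05
eef_pos: [655.8, 192.6, 265.2]
ee_rot: [[0.155, 0.988, -0.0], [0.988, -0.155, -0.001], [-0.001, -0.0, -1.0]]
force: [-0.0, 0.0, 0.3]
opening: 85.7
```

```bash
cat > snap.py <<'E'
import sys
from rig import get_obs,capture
import cv2,numpy as np
def snap(n,tag):
    c=capture(n);cv2.imwrite(f"pics/{n}{tag}.png",c["color"][:,:,::-1]);np.savez(f"{n}{tag}.npz",**c)
o=get_obs();print({k:np.round(v,3).tolist() for k,v in o.items() if k in("time_s","joint_pos","eef_pos","ee_rot","force","wrist_torque","opening")})
for n in sys.argv[2:]: snap(n,sys.argv[1])
E
python3 snap.py 1 wrist
```

```text
{'time_s': 1.05, 'joint_pos': [0.11, 0.422, 1.21, -0.001, 1.51, 0.266], 'eef_pos': [655.823, 192.648, 265.229], 'ee_rot': [[0.155, 0.988, -0.0], [0.988, -0.155, -0.001], [-0.001, -0.0, -1.0]], 'force': [-0.048, 0.025, 0.298], 'wrist_torque': [-0.031, -0.018, 0.005], 'opening': 85.727}
```

View pics/wrist1.png

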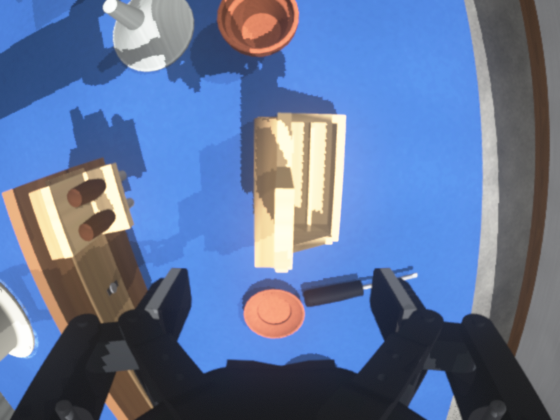

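```bash
python3 - <<'E'
import cv2
a=cv2.imread("pics/wrist1.png");
cv2.imwrite("pics/w1c.png",cv2.resize(a[100:280,230:370],None,fx=4,fy=3.333,interpolation=cv2.INTER_CUBIC))
E
```

```text
(no output)
```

View pics/w1c.png

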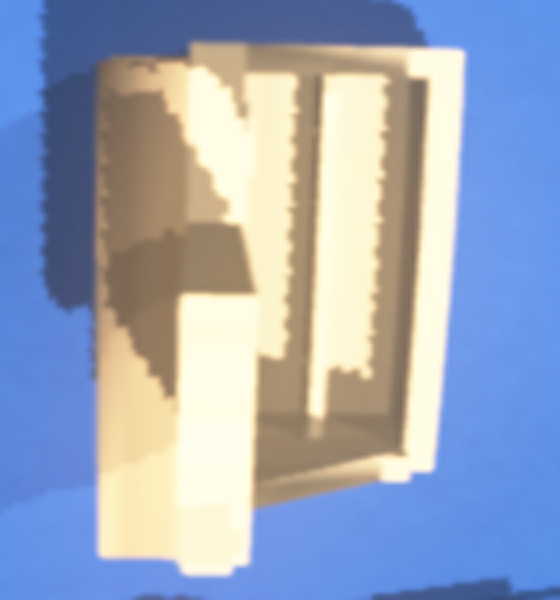

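```bash
python3 - <<'E'
from h import *
S=cam("scene0");W=cam("wrist1")
s=lambda u,v:cr(u,v,215,120,4); w=lambda u,v:[(u+.5)/4-.5+230,(v+.5)/3.3333-.5+100]
wp=(W,[[0,28,210],[12,28,210],[12,-28,210],[0,-28,210],[-20,70,126],[-20,-70,126],[75,75,45]],[w(178,293),w(257,293),w(250,565),w(178,572),w(97,58),w(97,558),w(465,48)])
sp=(S,[[75,-75,0],[75,75,0],[12,-28,210],[12,28,210],[12,-75,126],[12,75,126]],[s(441,517),s(630,493),s(513,281),s(588,277),s(438,359),s(632,345)])
fit([wp],[650,190,-.15])
p=fit([wp,sp],[650,190,-.15])
R,t=pose(p);print(R@[6,0,186]+t)
E
```

```text
pose [ 6.53223e+02  1.94393e+02 -1.70000e-01] deg -9.76
res [[0.6, 0.3], [0.0, 0.6], [-0.6, -0.9], [-0.1, -3.2], [-0.1, 0.9], [0.8, -0.7], [-0.7, 0.8]]
pose [ 6.53148e+02  1.94390e+02 -1.70000e-01] deg -9.75
res [[0.5, 0.3], [-0.1, 0.6], [-0.7, -0.9], [-0.2, -3.2], [-0.2, 1.0], [0.8, -0.7], [-0.8, 0.8], [-0.4, 0.3], [-1.7, 1.6], [0.6, 1.5], [0.7, 0.7], [0.5, 0.6], [0.1, -0.5]]
[659.06129357 193.37416449 186.        ]
```

Emit:
carry_out(targets="1 1 3 5 0 0 0.015; 1 1 3 45 0 0 0.015; 1 1 3 80 0 0 0.015; 1 1 3 98 0 0 0.015; 1 1 3 98 0 0 0.015; 0 1 3 98 0 0 0.015; 0 1 3 98 0 0 0.015; 0 1 3 98 0 0 0.015; 0 1 3 98 0 0 0.015; 0 1 3 98 0 0 0.015")

```text
time_s: 2.1
eef_pos: [659.3, 194.6, 168.1]
ee_rot: [[0.169, 0.986, 0.001], [0.986, -0.169, 0.0], [0.0, 0.001, -1.0]]
force: [-2.0, -0.4, 1.6]
opening: 12.2
```

Emit:
carry_out(targets="0 0 0 0 0 0 0; 0 0 0 0 0 0 0; 0 0 0 0 0 0 0")

```text
time_s: 2.4
eef_pos: [659.0, 194.6, 168.0]
ee_rot: [[0.169, 0.986, -0.0], [0.986, -0.169, -0.0], [-0.0, -0.0, -1.0]]
force: [-4.0, 0.2, 5.7]
opening: 11.3
```

```bash
python3 snap.py 2 wrist side
```

```text
{'time_s': 2.4, 'joint_pos': [0.112, 0.492, 1.309, -0.0, 1.341, 0.282], 'eef_pos': [659.003, 194.603, 167.954], 'ee_rot': [[0.169, 0.986, -0.0], [0.986, -0.169, -0.0], [-0.0, -0.0, -1.0]], 'force': [-4.001, 0.198, 5.672], 'wrist_torque': [-0.056, 0.663, 0.011], 'opening': 11.342}
```

View pics/wrist2.png

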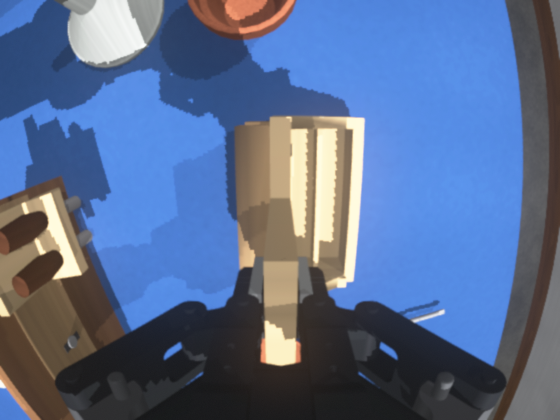

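View pics/side2.png

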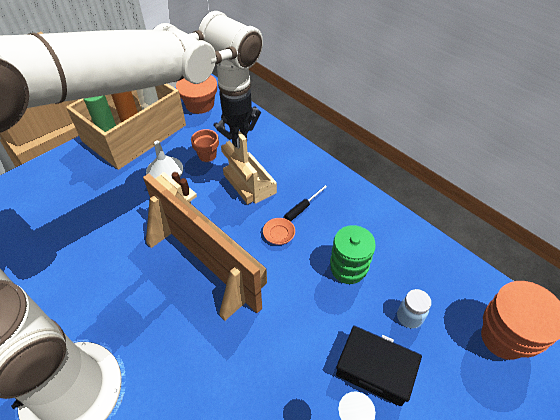

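Emit:
carry_out(targets="0 0 0 -5 0 0 0; 0 0 0 -30 0 0 0; 0 0 0 -70 0 0 0; 0 0 0 -100 0 0 0; 0 0 0 -110 0 0 0; 0 0 0 -110 0 0 0; 0 0 0 -110 0 0 0; 0 0 0 -110 0 0 0")

```text
time_s: 3.3
eef_pos: [657.8, 194.3, 273.7]
ee_rot: [[0.169, 0.986, -0.006], [0.986, -0.169, -0.001], [-0.002, -0.005, -1.0]]
force: [0.0, 0.4, -3.9]
opening: 11.5
```

```bash
python3 snap.py 3 wrist scene
```

```text
{'time_s': 3.3, 'joint_pos': [0.112, 0.429, 1.184, 0.0, 1.534, 0.282], 'eef_pos': [657.811, 194.337, 273.677], 'ee_rot': [[0.169, 0.986, -0.006], [0.986, -0.169, -0.001], [-0.002, -0.005, -1.0]], 'force': [0.006, 0.442, -3.92], 'wrist_torque': [0.01, 0.049, -0.008], 'opening': 11.464}
```

View pics/scene3.png

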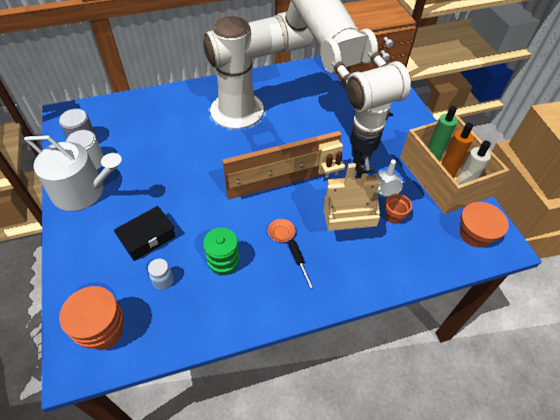

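View pics/wrist3.png

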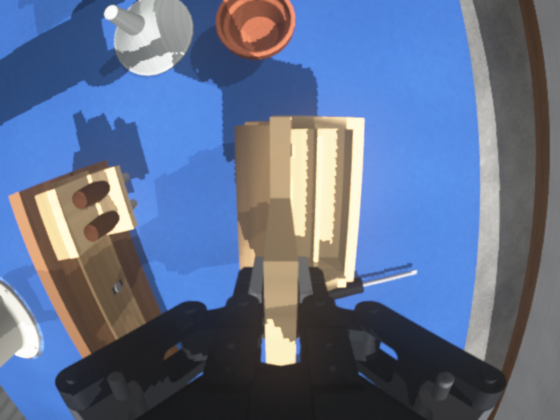

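```bash
cat > g.py <<'E'
from h import *
def delta(o_pos,o_rot,p,rot):
    R=np.array(o_rot);return (R.T@(np.array(p)-o_pos)).round(1), cv2.Rodrigues(R.T@rot)[0].ravel().round(4)
BX,BY,BA=425.0,61.25,0.0293
def toolrot(th,a=BA):
    # tilt th (top to board), yaw a; tool x=holder y, tool y=holder x, z=-holder z
    Rh=cv2.Rodrigues(np.array([0,0,a]))[0]@cv2.Rodrigues(np.array([0,-th,0.]))[0]
    return Rh@np.array([[0,1,0],[1,0,0],[0,0,-1.]])
def tcp(xc,zc,th,yb=-30,tz=168):
    # corner at board (xc, zc), tilt th -> TCP world
    Rt=cv2.Rodrigues(np.array([0,-th,0.]))[0]
    b=np.array([xc,yb,zc])+Rt@np.array([6,0,tz-118])
    return cv2.Rodrigues(np.array([0,0,BA]))[0]@b+[BX,BY,0]
E
python3 - <<'E'
from g import *
from rig import get_obs
o=get_obs();print(o["eef_pos"],o["time_s"])
S=cam("scene0")
# tier base position: ground ray px ~(223,268) bottom
for px,z in [((220,240),138),((282,231),18),((388,182),0)]:
    r=S["R"].T@np.linalg.inv(S["K"])@[px[0],px[1],1]; c=-S["R"].T@S["t"]; print(c+r*(z-c[2])/r[2])
# commanded orientation/pos est
Rc=toolrot(0,-0.17); pc=np.array([659.2,194.7,277.5])
for a in [(130,215,0),(110,215,0.28),(28,207,0.28)]:
    p=tcp(*a);print(a,p.round(1),delta(pc,Rc,p,toolrot(a[2])))
E
```

```text
[658.21937757 194.36954791 274.7502319 ] 3.4
[ 674.67833474 -210.22293261  138.        ]
[621.19770121  -4.85509613  18.        ]
[518.67538351 422.6639514    0.        ]
(130, 215, 0) [561.8  35.2 265. ] (array([-173.6,  -69. ,   12.5]), array([ 0.    ,  0.    , -0.1993]))
(110, 215, 0.28) [527.8  34.2 264.7] (array([-180.4, -102.4,   12.8]), array([-0.2791,  0.0279, -0.198 ]))
(28, 207, 0.28) [445.8  31.8 256.7] (array([-196.6, -182.8,   20.8]), array([-0.2791,  0.0279, -0.198 ]))
```

Emit:
carry_out(targets="0 -20 -8 0 0 0 -0.02; 0 -55 -22 0 0 0 -0.06; 0 -95 -38 2 0 0 -0.11; 0 -135 -54 6 0 0 -0.155; 0 -160 -64 10 0 0 -0.185; 0 -173.6 -69 12.5 0 0 -0.1993; 0 -173.6 -69 12.5 0 0 -0.1993; 0 -173.6 -69 12.5 0 0 -0.1993")

```text
time_s: 4.2
eef_pos: [561.7, 35.3, 264.4]
ee_rot: [[-0.029, 1.0, -0.0], [1.0, 0.029, 0.001], [0.001, -0.0, -1.0]]
force: [1.0, 0.8, -3.7]
opening: 11.4
```

```bash
python3 - <<'E'
from g import *
from rig import get_obs
o=get_obs();print(o["eef_pos"],o["ee_rot"],o["force"],o["time_s"],o["opening"])
Rc=toolrot(0); pc=tcp(130,215,0)
for a in [(120,215,0.14),(110,215,0.28),(60,215,0.28),(30,207,0.28)]:
    p=tcp(*a);print(a,p.round(1),delta(pc,Rc,p,toolrot(a[2])))
E
```

```text
[561.67838243  35.31478524 264.43760958] [[-2.85118666e-02  9.99593419e-01 -2.66270348e-04]
 [ 9.99593211e-01  2.85120445e-02  6.90085966e-04]
 [ 6.97397302e-04 -2.46486393e-04 -9.99999726e-01]] [ 1.00208002  0.75732381 -3.73601229] 4.2 11.423472032829011
(120, 215, 0.14) [544.8  34.7 265.3] (array([  0. , -17. ,  -0.3]), array([-0.14,  0.  ,  0.  ]))
(110, 215, 0.28) [527.8  34.2 264.7] (array([  0. , -34.1,   0.3]), array([-0.28,  0.  ,  0.  ]))
(60, 215, 0.28) [477.8  32.8 264.7] (array([ -0. , -84.1,   0.3]), array([-0.28,  0.  ,  0.  ]))
(30, 207, 0.28) [447.8  31.9 256.7] (array([   0. , -114.1,    8.3]), array([-0.28,  0.  ,  0.  ]))
```

Emit:
carry_out(targets="0 0 -8 0 -0.07 0 0; 0 0 -17 0 -0.14 0 0; 0 0 -26 0 -0.21 0 0; 0 0 -34 0 -0.28 0 0; 0 0 -55 0 -0.28 0 0; 0 0 -74 0 -0.28 0 0; 0 0 -74 0 -0.28 0 0; 0 0 -74 0 -0.28 0 0")

```text
time_s: 5.0
eef_pos: [488.1, 33.5, 265.1]
ee_rot: [[-0.03, 0.96, 0.277], [1.0, 0.029, 0.008], [0.0, 0.277, -0.961]]
force: [-0.3, -0.1, -3.9]
opening: 11.5
```

```bash
python3 snap.py 4 wrist side scene; python3 - <<'E'
import cv2
a=cv2.imread("pics/side4.png");
cv2.imwrite("pics/d4.png",cv2.resize(a[100:320,120:320],None,fx=2.7,fy=2.7,interpolation=cv2.INTER_CUBIC))
a=cv2.imread("pics/scene4.png");
cv2.imwrite("pics/s4.png",cv2.resize(a[120:260,215:365],None,fx=4,fy=4,interpolation=cv2.INTER_CUBIC))
E
```

```text
{'time_s': 5.0, 'joint_pos': [-0.224, -0.328, 2.009, 0.075, 1.189, -0.273], 'eef_pos': [488.067, 33.532, 265.119], 'ee_rot': [[-0.03, 0.96, 0.277], [1.0, 0.029, 0.008], [0.0, 0.277, -0.961]], 'force': [-0.329, -0.104, -3.942], 'wrist_torque': [0.009, 0.521, 0.032], 'opening': 11.498}
```

View pics/d4.png

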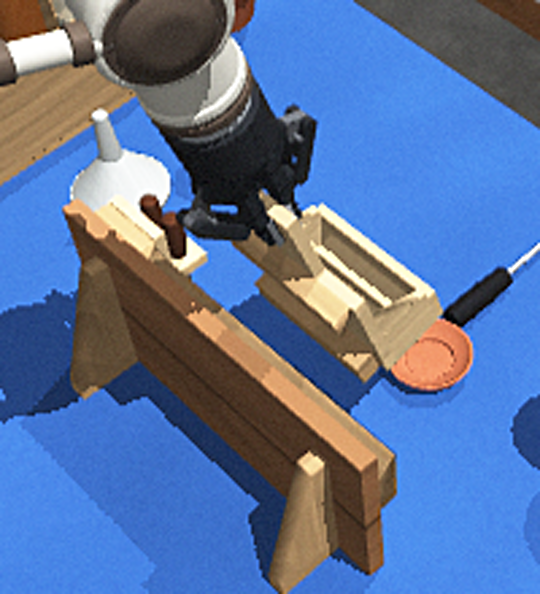

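View pics/s4.png

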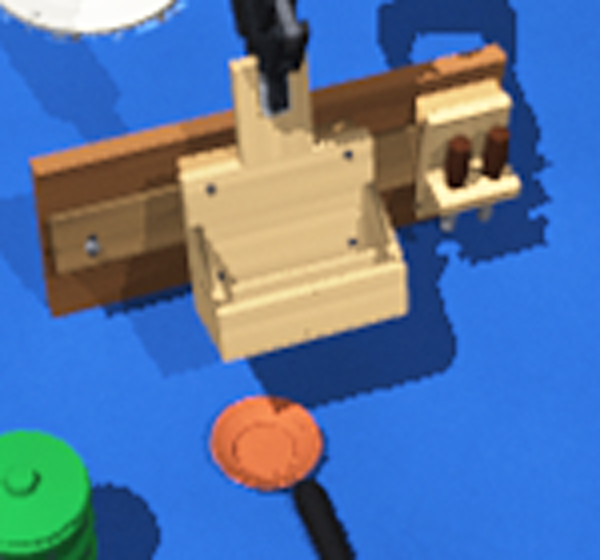

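View pics/wrist4.png

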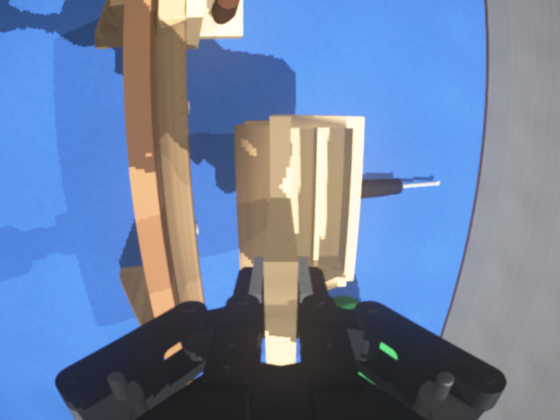

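```bash
python3 - <<'E'
import cv2
a=cv2.imread("pics/wrist4.png");
cv2.imwrite("pics/w4.png",cv2.resize(a[0:260,90:260],None,fx=4.5,fy=2.3,interpolation=cv2.INTER_CUBIC))
E
```

```text
(no output)
```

View pics/w4.png

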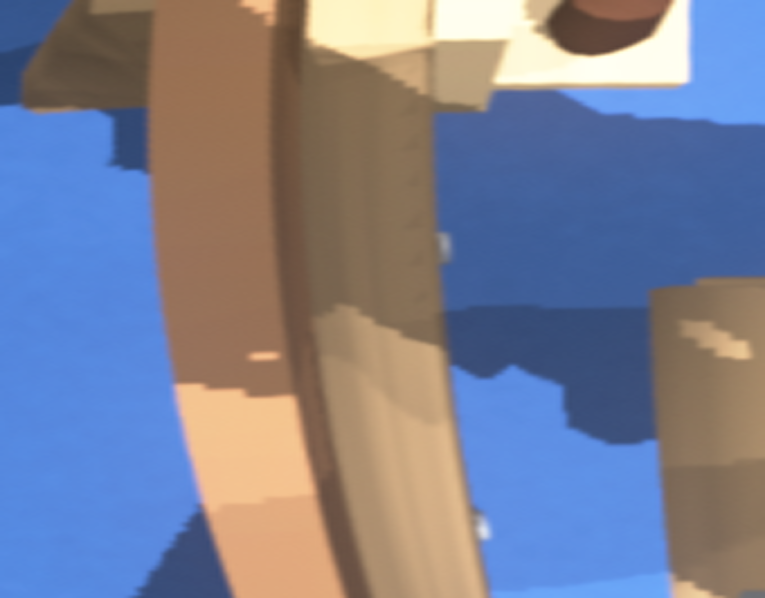

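```bash
python3 - <<'E'
from g import *
W=cam("wrist4");K=W["K"]
def ray(u,v,z):
    px=np.array([(u+.5)/4.5-.5+90,(v+.5)/2.3-.5]);d=px-K[:2,2];r=np.hypot(*d);th=r/K[0,0]
    v=np.r_[d/r*np.sin(th),np.cos(th)];v=W["R"].T@v;c=-W["R"].T@W["t"];return c+v*(z-c[2])/v[2]
for name,z,off,pts in [("front",184,0,[(273,60),(273,100),(278,230),(298,400),(345,597)]),("back",184,-18,[(149,100),(157,250),(177,385),(232,597)]),("crest",157,23,[(435,120),(445,350),(487,597)])]:
    for p in pts:
        w=ray(*p,z); b=cv2.Rodrigues(np.array([0,0,BA]))[0].T@(w-[BX,BY,0]); print(name,w.round(1),"board x",b.round(1)[:2],"expected",off)
E
```

```text
front [420.6 169.7 184. ] board x [ -1.2 108.6] expected 0
front [421.3 157.5 184. ] board x [-0.9 96.3] expected 0
front [423.1 119.4 184. ] board x [-0.2 58.2] expected 0
front [424.9  70.1 184. ] board x [0.1 8.9] expected 0
front [427.3   7.4 184. ] board x [  0.7 -53.9] expected 0
back [402.7 158.7 184. ] board x [-19.5  98. ] expected -18
back [404.9 114.7 184. ] board x [-18.5  54. ] expected -18
back [406.5  75.6 184. ] board x [-18.   14.8] expected -18
back [408.6   8.5 184. ] board x [-18.  -52.3] expected -18
crest [445.2 156.1 157. ] board x [23.  94.3] expected 23
crest [447.6  80.8 157. ] board x [23.2 18.9] expected 23
crest [451.   -6.9 157. ] board x [ 24.  -68.9] expected 23
```

```bash
python3 - <<'E'
import g
from g import *
pc=tcp(70,215,.28);Rc=toolrot(.28)
print(pc)
g.BA=0.036
for a in [(45,205,.28),(28,203,.28),(28,190,.28),(28,170,.28)]:
    p=tcp(*a);print(a,p.round(1),delta(pc,Rc,p,toolrot(a[2],.036)))
E
sed -i 's/^BX.*/BX,BY,BA=425.0,61.25,0.036/' g.py
```

```text
[487.80083524  33.07770925 264.71090581]
(45, 205, 0.28) [463.   32.6 254.7] (array([  0.2, -26.6,   2.8]), array([-0.    ,  0.0019, -0.0064]))
(28, 203, 0.28) [446.   32.  252.7] (array([  0.1, -43.5,  -0. ]), array([-0.    ,  0.0019, -0.0064]))
(28, 190, 0.28) [446.   32.  239.7] (array([  0.1, -47.1,  12.5]), array([-0.    ,  0.0019, -0.0064]))
(28, 170, 0.28) [446.   32.  219.7] (array([  0.1, -52.6,  31.7]), array([-0.    ,  0.0019, -0.0064]))
```

Emit:
carry_out(targets="0 0 -13 1.5 0 0.001 -0.003; 0 0.2 -26.6 2.8 0 0.0019 -0.0064; 0 0 -36 2 0 0.0019 -0.0064; 0 0.1 -43.5 0 0 0.0019 -0.0064; 0 0.1 -43.5 0 0 0.0019 -0.0064; 0 0.1 -43.5 0 0 0.0019 -0.0064; 0 0.1 -43.5 0 0 0.0019 -0.0064")

```text
time_s: 5.85
eef_pos: [446.5, 31.7, 253.2]
ee_rot: [[-0.036, 0.96, 0.277], [0.999, 0.034, 0.01], [-0.0, 0.277, -0.961]]
force: [0.7, -0.1, -5.0]
opening: 11.4
```

```bash
python3 snap.py 5 wrist side; python3 - <<'E'
import cv2
a=cv2.imread("pics/side5.png");
cv2.imwrite("pics/d5.png",cv2.resize(a[100:320,120:320],None,fx=2.7,fy=2.7,interpolation=cv2.INTER_CUBIC))
E
```

```text
{'time_s': 5.85, 'joint_pos': [-0.257, -0.455, 2.123, 0.086, 1.205, -0.313], 'eef_pos': [446.465, 31.706, 253.236], 'ee_rot': [[-0.036, 0.96, 0.277], [0.999, 0.034, 0.01], [-0.0, 0.277, -0.961]], 'force': [0.723, -0.142, -4.951], 'wrist_torque': [-0.002, 0.531, 0.029], 'opening': 11.359}
```

View pics/d5.png

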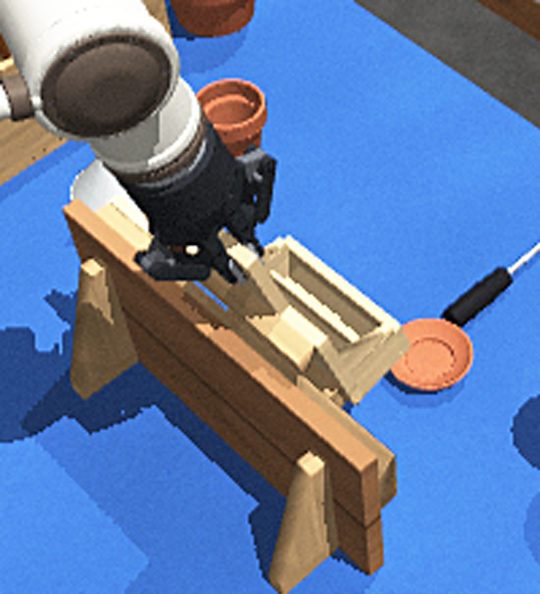

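View pics/wrist5.png

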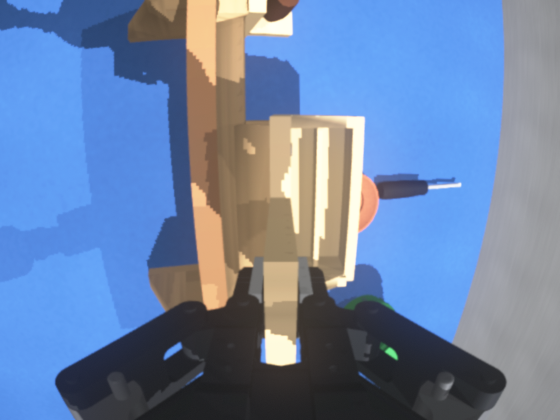

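Emit:
carry_out(targets="0 0 -1.4 4.8 0 0 0; 0 0 -2.8 9.6 0 0 0; 0 0 -4.2 14.4 0 0 0; 0 0 -5.3 18.3 0 0 0; 0 0 -5.3 18.3 0 0 0; 0 0 -5.3 18.3 0 0 0")

```text
time_s: 6.55
eef_pos: [445.9, 31.8, 233.6]
ee_rot: [[-0.036, 0.96, 0.276], [0.999, 0.034, 0.01], [0.0, 0.276, -0.961]]
force: [0.1, -0.3, -5.5]
opening: 11.4
```

Emit:
carry_out(targets="0 0 -0.55 1.9 0 0 0; 0 0 -0.55 1.9 0 0 0")

```text
time_s: 6.75
eef_pos: [445.9, 31.8, 231.7]
ee_rot: [[-0.036, 0.96, 0.276], [0.999, 0.035, 0.01], [0.0, 0.276, -0.961]]
force: [-0.8, -0.0, -5.6]
opening: 11.3
```

Emit:
carry_out(targets="0 0 -0.55 1.9 0 0 0; 0 0 -0.55 1.9 0 0 0")

```text
time_s: 6.95
eef_pos: [445.8, 31.8, 229.5]
ee_rot: [[-0.036, 0.961, 0.276], [0.999, 0.035, 0.01], [0.0, 0.276, -0.961]]
force: [-0.2, -0.8, -4.5]
opening: 10.9
```

Emit:
carry_out(targets="0 0 -0.55 1.9 0 0 0; 0 0 -0.55 1.9 0 0 0")

```text
time_s: 7.15
eef_pos: [445.7, 31.8, 227.4]
ee_rot: [[-0.036, 0.961, 0.276], [0.999, 0.034, 0.01], [0.0, 0.276, -0.961]]
force: [0.0, -0.3, -5.4]
opening: 11.5
```

Emit:
carry_out(targets="0 0 -0.55 1.9 0 0 0; 0 0 -0.55 1.9 0 0 0")

```text
time_s: 7.35
eef_pos: [445.7, 31.8, 225.5]
ee_rot: [[-0.036, 0.961, 0.276], [0.999, 0.034, 0.01], [0.0, 0.276, -0.961]]
force: [1.1, -0.1, -5.5]
opening: 11.2
```

Emit:
carry_out(targets="0 0 -0.55 1.9 0 0 0; 0 0 -0.55 1.9 0 0 0")

```text
time_s: 7.55
eef_pos: [445.7, 31.8, 223.5]
ee_rot: [[-0.036, 0.961, 0.276], [0.999, 0.035, 0.01], [0.0, 0.276, -0.961]]
force: [-1.2, 0.6, -5.3]
opening: 11.5
```

Emit:
carry_out(targets="0 0 -0.55 1.9 0 0 0; 0 0 -0.55 1.9 0 0 0")

```text
time_s: 7.75
eef_pos: [445.7, 31.8, 221.5]
ee_rot: [[-0.036, 0.961, 0.276], [0.999, 0.034, 0.01], [0.0, 0.276, -0.961]]
force: [-0.0, 0.3, -5.6]
opening: 11.3
```

Emit:
carry_out(targets="0 0 -0.55 1.9 0 0 0; 0 0 -0.55 1.9 0 0 0")

```text
time_s: 7.95
eef_pos: [446.2, 31.8, 221.2]
ee_rot: [[-0.036, 0.96, 0.277], [0.999, 0.035, 0.01], [-0.0, 0.277, -0.961]]
force: [-4.7, 1.1, 3.0]
opening: 11.2
```

```bash
cat > tr.py <<'E'
from g import *
import sys
def rows(start,seq,base=157.7,bias=0.8):
    pc=tcp(*start);Rc=toolrot(start[2])
    for X,th,*b in seq:
        Z=base+(X-24)+36*np.sin(th)-(b[0] if b else bias)
        d,r=delta(pc,Rc,tcp(X,Z,th),toolrot(th));print((X,round(Z,2),th),*d,*r)
if __name__=="__main__": rows(eval(sys.argv[1]),eval(sys.argv[2]))
E
python3 tr.py "(28,170.1,.28)" "[(27,.28),(26,.28),(25,.28),(25,.26),(25,.24),(25,.22),(25,.2)]"
python3 snap.py 6
```

```text
(27, np.float64(169.85), 0.28) 0.0 -1.0 -0.0 0.0 0.0 0.0
(26, np.float64(168.85), 0.28) -0.0 -2.3 0.6 0.0 0.0 0.0
(25, np.float64(167.85), 0.28) 0.0 -3.5 1.3 0.0 0.0 0.0
(25, np.float64(167.15), 0.26) 0.0 -2.7 2.1 0.02 0.0 0.0
(25, np.float64(166.46), 0.24) 0.0 -1.9 3.0 0.04 0.0 0.0
(25, np.float64(165.76), 0.22) -0.0 -1.1 3.8 0.06 -0.0 -0.0
(25, np.float64(165.05), 0.2) 0.0 -0.3 4.7 0.08 -0.0 0.0
{'time_s': 7.95, 'joint_pos': [-0.257, -0.432, 2.17, 0.088, 1.135, -0.32], 'eef_pos': [446.203, 31.803, 221.167], 'ee_rot': [[-0.036, 0.96, 0.277], [0.999, 0.035, 0.01], [-0.0, 0.277, -0.961]], 'force': [-4.673, 1.106, 2.951], 'wrist_torque': [0.127, 1.315, -0.034], 'opening': 11.181}
```

Emit:
carry_out(targets="0 0 -1 0 0 0 0; 0 0 -2.3 0.6 0 0 0; 0 0 -3.5 1.3 0 0 0; 0 0 -3.5 1.3 0 0 0")

```text
time_s: 8.35
eef_pos: [443.9, 31.4, 219.2]
ee_rot: [[-0.036, 0.959, 0.279], [0.999, 0.035, 0.009], [-0.001, 0.28, -0.96]]
force: [-1.9, 0.2, 4.6]
opening: 11.6
```

```bash
python3 snap.py 6
```

```text
{'time_s': 8.35, 'joint_pos': [-0.26, -0.441, 2.181, 0.089, 1.131, -0.323], 'eef_pos': [443.894, 31.371, 219.214], 'ee_rot': [[-0.036, 0.959, 0.279], [0.999, 0.035, 0.009], [-0.001, 0.28, -0.96]], 'force': [-1.879, 0.198, 4.618], 'wrist_torque': [0.064, 0.662, 0.085], 'opening': 11.559}
```

Emit:
carry_out(targets="0 0 0.8 0.8 0.02 0 0; 0 0 1.6 1.6 0.04 0 0; 0 0 2.4 2.4 0.06 0 0; 0 0 3.2 3.2 0.08 0 0; 0 0 3.2 3.2 0.08 0 0")

```text
time_s: 8.85
eef_pos: [448.2, 31.5, 216.9]
ee_rot: [[-0.036, 0.979, 0.2], [0.999, 0.036, 0.006], [-0.001, 0.2, -0.98]]
force: [-4.0, 0.5, 8.4]
opening: 11.6
```

```bash
python3 snap.py 7 side;  python3 tr.py "(25,165.05,.2)" "[(25,.17),(25,.14),(25,.11),(25,.08),(25,.05),(25,.02),(25,0)]"; python3 - <<'E'
import cv2
a=cv2.imread("pics/side7.png");
cv2.imwrite("pics/d7.png",cv2.resize(a[100:320,120:320],None,fx=2.7,fy=2.7,interpolation=cv2.INTER_CUBIC))
E
```

```text
{'time_s': 8.85, 'joint_pos': [-0.238, -0.348, 2.108, 0.057, 1.188, -0.29], 'eef_pos': [448.17, 31.48, 216.919], 'ee_rot': [[-0.036, 0.979, 0.2], [0.999, 0.036, 0.006], [-0.001, 0.2, -0.98]], 'force': [-4.036, 0.515, 8.4], 'wrist_torque': [-0.012, 0.808, -0.039], 'opening': 11.565}
(25, np.float64(163.99), 0.17) -0.0 1.3 1.2 0.03 0.0 -0.0
(25, np.float64(162.92), 0.14) 0.0 2.6 2.5 0.06 -0.0 -0.0
(25, np.float64(161.85), 0.11) -0.0 3.8 3.9 0.09 0.0 -0.0
(25, np.float64(160.78), 0.08) -0.0 5.1 5.3 0.12 0.0 -0.0
(25, np.float64(159.7), 0.05) 0.0 6.3 6.7 0.15 -0.0 -0.0
(25, np.float64(158.62), 0.02) 0.0 7.6 8.2 0.18 0.0 -0.0
(25, np.float64(157.9), 0) 0.0 8.4 9.2 0.2 0.0 -0.0
```

View pics/d7.png

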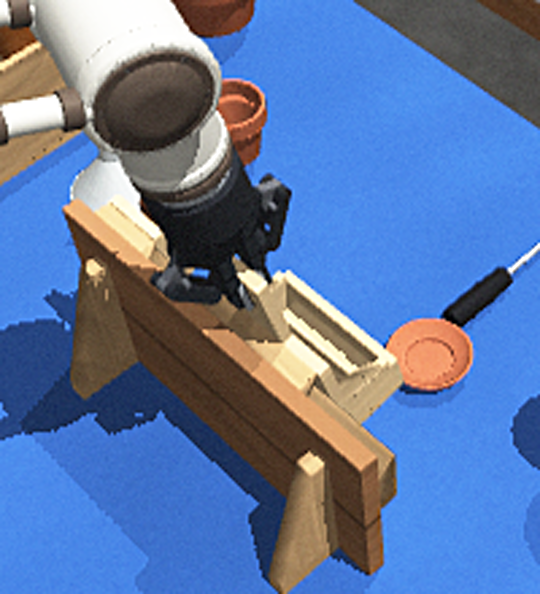

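Emit:
carry_out(targets="0 0 1.8 0.4 0.03 0 0; 0 0 3 1.7 0.06 0 0; 0 0 4.2 3.1 0.09 0 0; 0 0 4.2 3.1 0.09 0 0")

```text
time_s: 9.3
eef_pos: [451.7, 31.9, 212.8]
ee_rot: [[-0.036, 0.994, 0.107], [0.999, 0.036, 0.004], [0.0, 0.107, -0.994]]
force: [-2.5, -1.3, 1.6]
opening: 11.1
```

```bash
python3 snap.py 8
```

```text
{'time_s': 9.3, 'joint_pos': [-0.216, -0.249, 2.031, 0.028, 1.256, -0.26], 'eef_pos': [451.749, 31.898, 212.775], 'ee_rot': [[-0.036, 0.994, 0.107], [0.999, 0.036, 0.004], [0.0, 0.107, -0.994]], 'force': [-2.513, -1.306, 1.626], 'wrist_torque': [-0.117, 0.782, -0.119], 'opening': 11.137}
```

```bash
python3 tr.py "(25.5,162.55,.11)" "[(25.2,.08,.3),(25,.05,.3),(24.7,.025,.3),(24.5,0,.3)]"
```

```text
(25.2, np.float64(161.48), 0.08) -0.0 1.1 1.2 0.03 0.0 -0.0
(25, np.float64(160.2), 0.05) 0.0 2.2 2.7 0.06 -0.0 0.0
(24.7, np.float64(159.0), 0.025) -0.0 3.0 4.1 0.085 -0.0 0.0
(24.5, np.float64(157.9), 0) -0.0 3.9 5.5 0.11 -0.0 -0.0
```

Emit:
carry_out(targets="0 0 1.1 1.2 0.03 0 0; 0 0 2.2 2.7 0.06 0 0; 0 0 2.2 2.7 0.06 0 0")

```text
time_s: 9.6
eef_pos: [453.7, 32.1, 209.7]
ee_rot: [[-0.036, 0.998, 0.048], [0.999, 0.036, 0.002], [0.0, 0.048, -0.999]]
force: [-1.6, -0.6, -4.0]
opening: 11.2
```

Emit:
carry_out(targets="0 0 0.9 1.3 0.025 0 0; 0 0 0.9 1.3 0.025 0 0")

```text
time_s: 9.8
eef_pos: [454.8, 32.2, 208.7]
ee_rot: [[-0.036, 0.999, 0.023], [0.999, 0.036, 0.001], [0.0, 0.023, -1.0]]
force: [-1.2, 0.1, -3.9]
opening: 11.3
```

```bash
python3 snap.py 9
```

```text
{'time_s': 9.8, 'joint_pos': [-0.2, -0.162, 1.962, 0.006, 1.319, -0.237], 'eef_pos': [454.776, 32.184, 208.726], 'ee_rot': [[-0.036, 0.999, 0.023], [0.999, 0.036, 0.001], [0.0, 0.023, -1.0]], 'force': [-1.205, 0.105, -3.852], 'wrist_torque': [-0.064, 0.227, 0.004], 'opening': 11.287}
```

Emit:
carry_out(targets="0 0 0.4 0.7 0.012 0 0; 0 0 0.9 1.4 0.025 0 0; 0 0 0.9 1.4 0.025 0 0; 0 0 0.9 1.4 0.025 0 0")

```text
time_s: 10.2
eef_pos: [456.1, 32.1, 208.2]
ee_rot: [[-0.036, 0.999, 0.0], [0.999, 0.036, 0.0], [0.0, 0.0, -1.0]]
force: [-1.0, 0.3, -5.0]
opening: 10.9
```

```bash
python3 snap.py 10 side scene wrist; python3 - <<'E'
import cv2
a=cv2.imread("pics/side10.png");
cv2.imwrite("pics/d10.png",cv2.resize(a[100:320,120:320],None,fx=2.7,fy=2.7,interpolation=cv2.INTER_CUBIC))
a=cv2.imread("pics/scene10.png");
cv2.imwrite("pics/s10.png",cv2.resize(a[120:260,215:365],None,fx=4,fy=4,interpolation=cv2.INTER_CUBIC))
E
```

```text
{'time_s': 10.2, 'joint_pos': [-0.195, -0.137, 1.942, 0.0, 1.337, -0.231], 'eef_pos': [456.115, 32.15, 208.183], 'ee_rot': [[-0.036, 0.999, 0.0], [0.999, 0.036, 0.0], [0.0, 0.0, -1.0]], 'force': [-0.958, 0.342, -5.033], 'wrist_torque': [0.026, -0.015, 0.021], 'opening': 10.946}
```

View pics/d10.png

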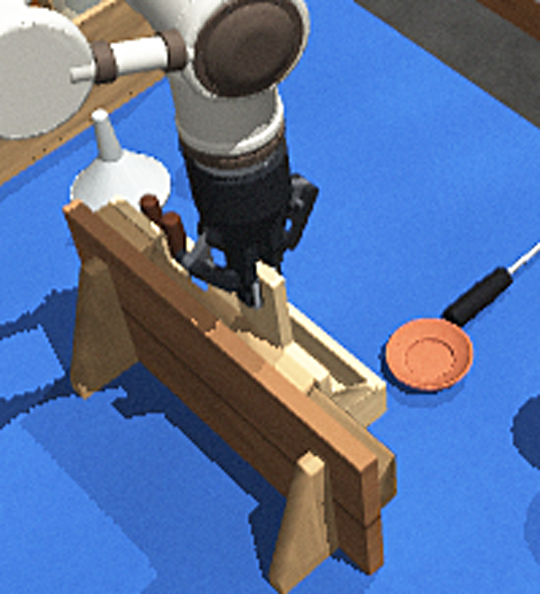

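View pics/s10.png

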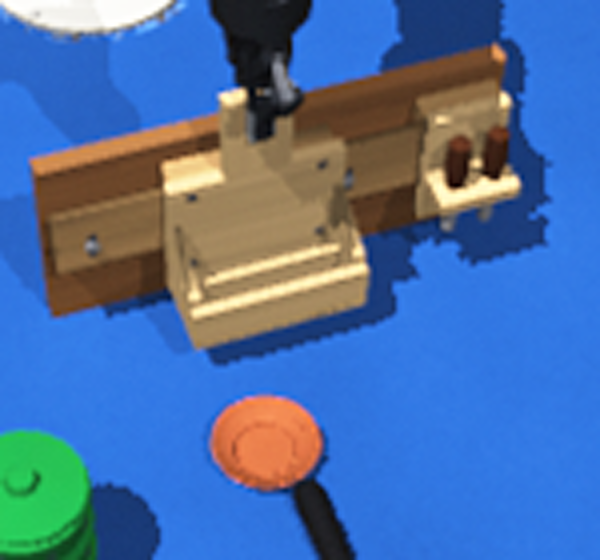

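View pics/wrist10.png

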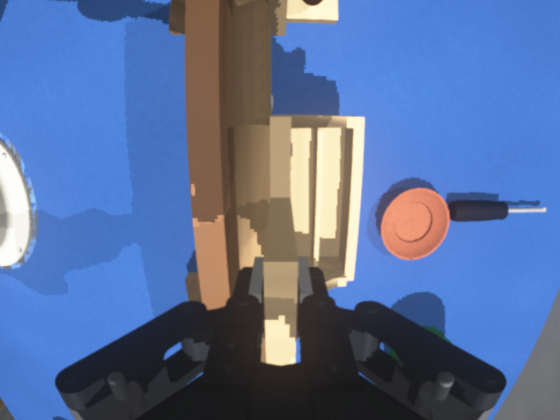

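Emit:
carry_out(targets="0 0 0 1 0 0 0; 0 0 0 1 0 0 0; 0 0 0 1 0 0 0")

```text
time_s: 10.65
eef_pos: [456.1, 32.1, 207.9]
ee_rot: [[-0.036, 0.999, 0.001], [0.999, 0.036, -0.0], [-0.0, 0.001, -1.0]]
force: [-2.6, 0.2, 2.4]
opening: 11.1
```

Emit:
carry_out(targets="0 0 0 1 0 0 0; 0 0 0 1 0 0 0; 0 0 0 1 0 0 0")

```text
time_s: 10.95
eef_pos: [456.3, 32.1, 207.9]
ee_rot: [[-0.036, 0.999, 0.001], [0.999, 0.036, -0.0], [-0.0, 0.001, -1.0]]
force: [-4.3, 1.2, 8.5]
opening: 11.2
```

```bash
python3 snap.py 11
```

```text
{'time_s': 10.95, 'joint_pos': [-0.195, -0.137, 1.942, -0.0, 1.336, -0.231], 'eef_pos': [456.304, 32.125, 207.908], 'ee_rot': [[-0.036, 0.999, 0.001], [0.999, 0.036, -0.0], [-0.0, 0.001, -1.0]], 'force': [-4.31, 1.236, 8.504], 'wrist_torque': [0.156, 1.305, 0.002], 'opening': 11.181}
```

Emit:
carry_out(targets="0 0 0 -1 0 0 0; 0 0 0 -1.5 0 0 0; 0 0 0 -1.5 0 0 0; 0.3 0 0 -1.5 0 0 0; 0.3 0 0 -1.5 0 0 0; 0.6 0 0 -1.5 0 0 0; 0.6 0 0 -1.5 0 0 0; 0.6 0 0 -1.5 0 0 0; 0.6 0 0 -1.5 0 0 0; 0.6 0 0 -1.5 0 0 0")

```text
time_s: 11.95
eef_pos: [456.0, 32.1, 207.7]
ee_rot: [[-0.036, 0.999, 0.0], [0.999, 0.036, 0.0], [0.0, 0.0, -1.0]]
force: [0.3, 0.9, -0.4]
opening: 51.0
```

```bash
python3 snap.py 12 side scene wrist; python3 - <<'E'
import cv2
a=cv2.imread("pics/side12.png");
cv2.imwrite("pics/d12.png",cv2.resize(a[100:320,120:320],None,fx=2.7,fy=2.7,interpolation=cv2.INTER_CUBIC))
a=cv2.imread("pics/scene12.png");
cv2.imwrite("pics/s12.png",cv2.resize(a[120:260,215:365],None,fx=4,fy=4,interpolation=cv2.INTER_CUBIC))
E
```

```text
{'time_s': 11.95, 'joint_pos': [-0.195, -0.137, 1.942, 0.0, 1.336, -0.231], 'eef_pos': [455.993, 32.149, 207.681], 'ee_rot': [[-0.036, 0.999, 0.0], [0.999, 0.036, 0.0], [0.0, 0.0, -1.0]], 'force': [0.322, 0.851, -0.402], 'wrist_torque': [0.063, -0.046, 0.016], 'opening': 50.958}
```

View pics/d12.png

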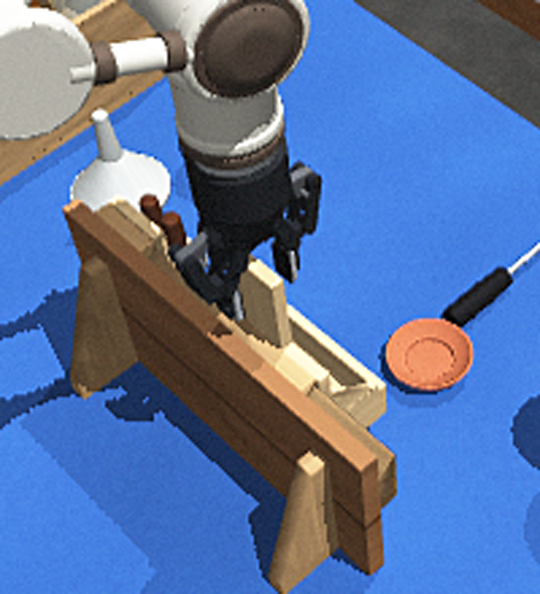

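View pics/s12.png

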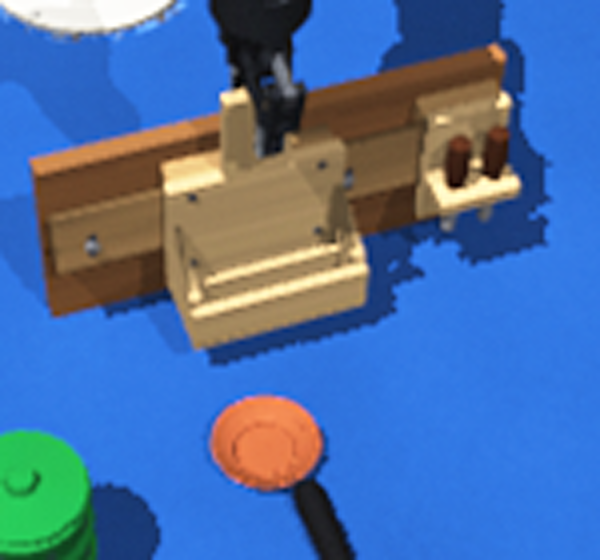

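View pics/wrist12.png

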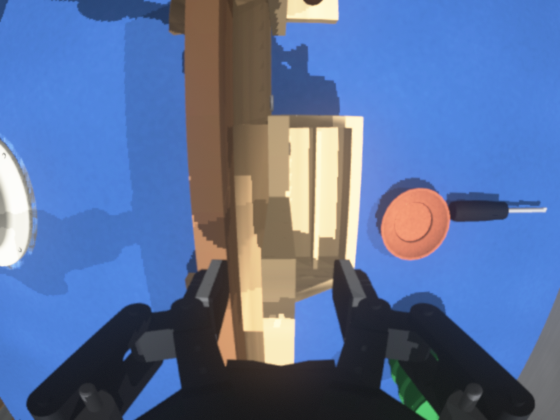

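Emit:
carry_out(targets="0.6 0 -0.5 -10 0 0 0; 0.6 0 -0.5 -40 0 0 0; 0.6 0 -0.5 -65 0 0 0; 0 0 -0.5 -65 0 0 0; 0 0 -0.5 -65 0 0 0; 0 0 -0.5 -65 0 0 0; 0 0 -0.5 -65 0 0 0; 0 0 -0.5 -65 0 0 0; 0 0 -0.5 -65 0 0 0; 0 0 -0.5 -65 0 0 0")

```text
time_s: 13.1
eef_pos: [455.3, 32.1, 272.4]
ee_rot: [[-0.036, 0.999, -0.001], [0.999, 0.036, 0.0], [0.0, -0.001, -1.0]]
force: [-0.4, 0.7, 0.5]
opening: 0.2
```

```bash
python3 snap.py 13 side scene wrist; python3 - <<'E'
import cv2
a=cv2.imread("pics/scene13.png");
cv2.imwrite("pics/s13.png",cv2.resize(a[120:260,215:365],None,fx=4,fy=4,interpolation=cv2.INTER_CUBIC))
E
```

```text
{'time_s': 13.1, 'joint_pos': [-0.195, -0.185, 1.856, 0.0, 1.471, -0.231], 'eef_pos': [455.342, 32.146, 272.419], 'ee_rot': [[-0.036, 0.999, -0.001], [0.999, 0.036, 0.0], [0.0, -0.001, -1.0]], 'force': [-0.384, 0.683, 0.537], 'wrist_torque': [-0.001, -0.018, -0.006], 'opening': 0.204}
```

View pics/wrist13.png

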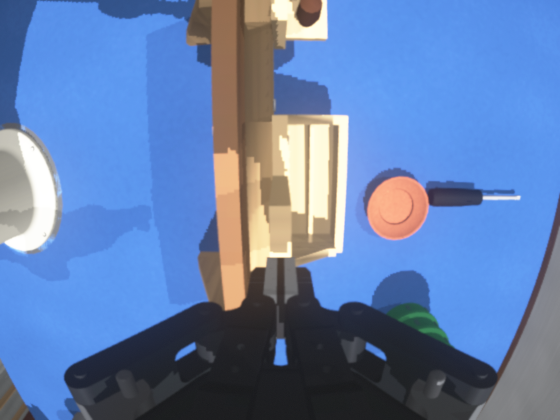

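View pics/s13.png

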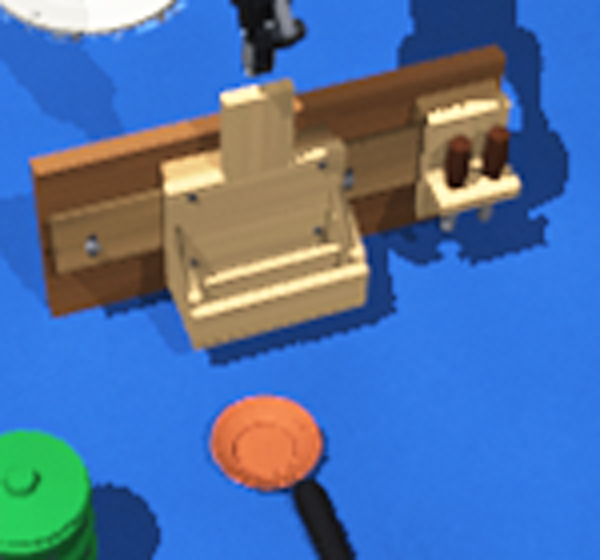

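Emit:
carry_out(targets="0 0 0 8 0 0 0; 0 0 0 15 0 0 0; 0 0 0 19 0 0 0; 0 0 0 19 0 0 0")

```text
time_s: 13.65
eef_pos: [454.9, 32.2, 252.5]
ee_rot: [[-0.036, 0.999, -0.002], [0.999, 0.036, 0.0], [0.001, -0.002, -1.0]]
force: [0.1, -1.0, 0.3]
opening: -0.1
```

Emit:
carry_out(targets="0 0 0 1.5 0 0 0; 0 0 0 3 0 0 0; 0 0 0 3 0 0 0")

```text
time_s: 13.95
eef_pos: [455.5, 32.1, 250.7]
ee_rot: [[-0.036, 0.999, 0.0], [0.999, 0.036, 0.0], [0.0, 0.0, -1.0]]
force: [-0.7, 0.9, -0.4]
opening: -0.4
```

Emit:
carry_out(targets="0 0 0 1 0 0 0; 0 0 0 1 0 0 0")

```text
time_s: 14.15
eef_pos: [455.5, 32.1, 249.7]
ee_rot: [[-0.036, 0.999, -0.0], [0.999, 0.036, 0.0], [0.0, -0.0, -1.0]]
force: [-0.8, 0.5, -0.1]
opening: -0.4
```

Emit:
carry_out(targets="0 0 0 1 0 0 0; 0 0 0 1 0 0 0")

```text
time_s: 14.35
eef_pos: [455.6, 32.1, 249.5]
ee_rot: [[-0.036, 0.999, 0.001], [0.999, 0.036, -0.0], [-0.0, 0.001, -1.0]]
force: [-1.6, 0.9, 4.8]
opening: -0.4
```

Emit:
carry_out(targets="0 0 0 1 0 0 0; 0 0 0 1 0 0 0")

```text
time_s: 14.55
eef_pos: [455.7, 32.1, 249.5]
ee_rot: [[-0.036, 0.999, 0.001], [0.999, 0.036, -0.0], [-0.0, 0.001, -1.0]]
force: [-5.0, 1.1, 10.4]
opening: 0.1
```

Emit:
carry_out(targets="0 0 0 1 0 0 0; 0 0 0 1 0 0 0")

```text
time_s: 14.75
eef_pos: [455.7, 32.1, 249.5]
ee_rot: [[-0.036, 0.999, 0.001], [0.999, 0.036, -0.0], [-0.001, 0.001, -1.0]]
force: [-7.0, 1.3, 13.8]
opening: -0.1
```

Emit:
carry_out(targets="0 0 -0.7 0.5 0 0 0; 0 0 -1 1.2 0 0 0; 0 0 -1 1.2 0 0 0")

```text
time_s: 15.05
eef_pos: [455.7, 32.1, 249.4]
ee_rot: [[-0.036, 0.999, 0.004], [0.999, 0.036, -0.001], [-0.001, 0.004, -1.0]]
force: [-6.2, 1.2, 18.8]
opening: -0.0
```

Emit:
carry_out(targets="0 0 0 0.4 0 0 0; 0 0 0 0.4 0 0 0; 0 0 0 0.4 0 0 0; 0 0 0 0.4 0 0 0; 0 0 0 0.4 0 0 0; 0 0 0 0.4 0 0 0; 0 0 0 0.4 0 0 0")

```text
time_s: 15.75
eef_pos: [455.7, 32.1, 249.4]
ee_rot: [[-0.036, 0.999, 0.005], [0.999, 0.036, -0.001], [-0.001, 0.005, -1.0]]
force: [-8.0, 1.9, 20.2]
opening: 0.0
```

Emit:
carry_out(targets="0 0 0.5 -2.5 0 0 0; 0 0 1 -5 0 0 0; 0 0 1 -20 0 0 0; 0 0 1 -60 0 0 0; 0 0 1 -100 0 0 0; 0 0 1 -110 0 0 0; 0 0 1 -110 0 0 0")

```text
time_s: 16.45
eef_pos: [456.3, 31.9, 356.6]
ee_rot: [[-0.036, 0.999, 0.003], [0.999, 0.036, -0.001], [-0.001, 0.003, -1.0]]
force: [0.5, 0.0, -0.3]
opening: 0.5
```

```bash
python3 snap.py 14 side scene wrist; python3 - <<'E'
import cv2
a=cv2.imread("pics/scene14.png");
cv2.imwrite("pics/s14.png",cv2.resize(a[120:260,215:365],None,fx=4,fy=4,interpolation=cv2.INTER_CUBIC))
a=cv2.imread("pics/side14.png");
cv2.imwrite("pics/d14.png",cv2.resize(a[100:320,120:320],None,fx=2.7,fy=2.7,interpolation=cv2.INTER_CUBIC))
a=cv2.imread("pics/wrist14.png");
cv2.imwrite("pics/w14.png",cv2.resize(a[80:280,180:380],None,fx=3,fy=3,interpolation=cv2.INTER_CUBIC))
E
```

```text
{'time_s': 16.45, 'joint_pos': [-0.195, -0.211, 1.715, 0.0, 1.634, -0.231], 'eef_pos': [456.318, 31.944, 356.561], 'ee_rot': [[-0.036, 0.999, 0.003], [0.999, 0.036, -0.001], [-0.001, 0.003, -1.0]], 'force': [0.503, 0.014, -0.307], 'wrist_torque': [0.034, 0.032, -0.014], 'opening': 0.459}
```

View pics/w14.png

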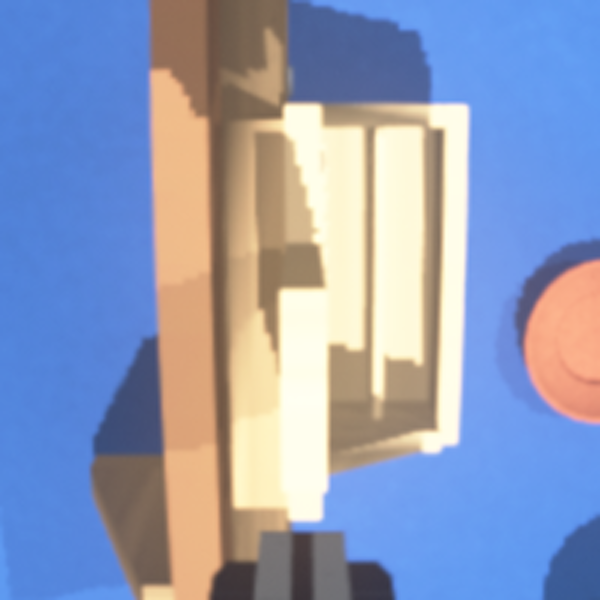

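View pics/s14.png

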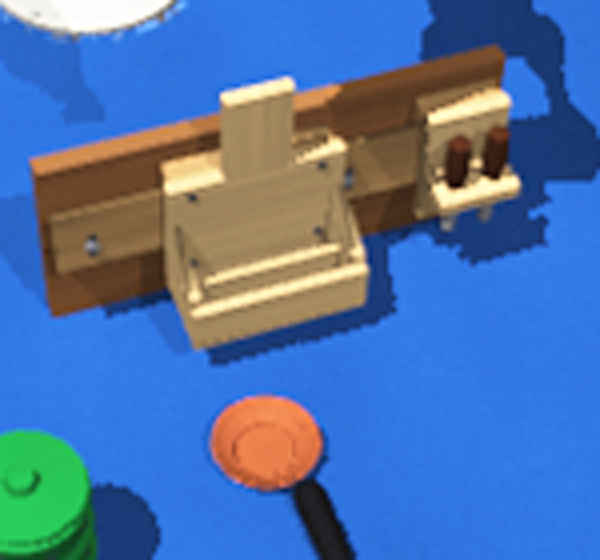

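View pics/d14.png

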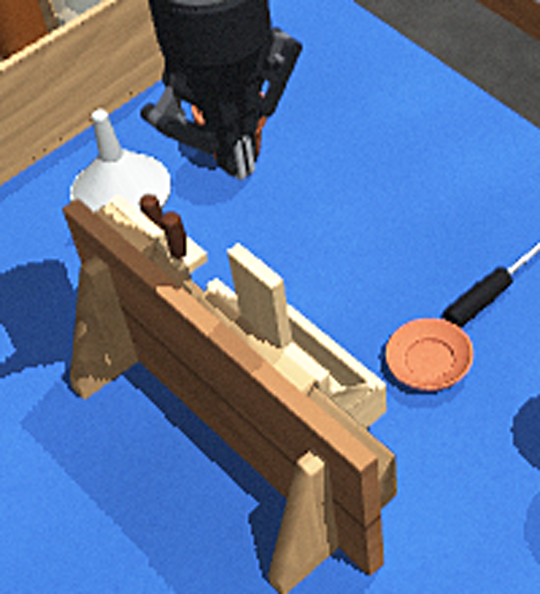

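```bash
python3 - <<'E'
from g import *
S=cam("scene14");W=cam("wrist14")
s=lambda u,v:cr(u,v,215,120,4); w=lambda u,v:cr(u,v,180,80,3)
P1=np.array([[75,-75,0],[75,75,0],[12,-28,210],[12,28,210],[12,-75,126],[12,75,126.]]);q1=np.array([s(203,349),s(366,305),s(223,107),s(294,93),s(165,193),s(346,153)])
P2=np.array([[0,28,210],[12,28,210],[75,75,45],[75,-75,45],[-20,-70,126.]]);q2=np.array([w(279,289),w(328,289),w(470,103),w(458,446),w(231,511)])
Rz=lambda a:cv2.Rodrigues(np.array([0,0,a]))[0]
def f(p):
    R=Rz(p[3])@cv2.Rodrigues(np.array([0,p[4],0.]))[0];t=p[:3]
    return np.r_[(proj(S,P1@R.T+t)-q1).ravel(),(proj(W,P2@R.T+t)-q2).ravel()]
p0=[450,32,40,.036,0]
r=least_squares(f,p0,x_scale=[1,1,1,.01,.01],loss="soft_l1");p=r.x
print(p.round(3),f(p).reshape(-1,2).round(1).tolist())
cov=np.linalg.inv(r.jac.T@r.jac);print("sd/px",np.sqrt(np.diag(cov)).round(3))
print("board frame",(Rz(BA).T@(p[:3]-[BX,BY,0])).round(1),"yaw rel deg",np.degrees(p[3]-BA).round(2),"pitch",np.degrees(p[4]).round(2))
E
```

```text
[ 4.50794e+02  3.12600e+01  4.00040e+01  3.70000e-02 -3.00000e-03] [[-2.2, 0.3], [-0.4, -0.2], [0.4, -0.7], [0.1, -1.4], [0.6, 0.1], [0.0, -1.1], [0.4, 0.1], [-0.4, 0.2], [-0.1, 1.3], [-0.2, -0.5], [1.0, -1.3]]
sd/px [1.092 0.604 2.026 0.009 0.006]
board frame [ 24.7 -30.9  40. ] yaw rel deg 0.04 pitch -0.19
```

```bash
python3 -c "
from rig import job_done;print(job_done())"
```

```text
the job is handed in; nothing more can be done
None
```

The label holder now hangs on the free stretch of the cleat and has been bedded; I handed the job in at about 16.5 s.

- **Hanging:** I gripped the holder by its tab, tipped it 16° and lowered it until it touched the cleat. By touch, the crest lies within about 1 mm of its middle setting. I then swung the foot in, keeping light contact, let the holder down until it was plumb and released it.
- **Bedding:** I pushed down on the top of the tab with the shut fingers at about 20 N for 0.7 s. A sideways force of up to 8 N showed at the same time. The holder did not move by more than about 0.1 mm.
- **Final check:** A fit to the last scene and wrist pictures puts the holder at board x = 24.7, y = -30.9, z = 40.0 mm. It is turned 0.04° from the board and tipped 0.2° from plumb, which is home within the fit's error of 1 to 2 mm. One of the 11 picture points was 2 px off; the others agreed within about 1.5 px.
- **Surroundings:** The arm stands clear about 100 mm above the tab, and nothing else looked moved in the last pictures. I judged that by eye and did not measure it. The total contact force at the cleat cannot be read directly; the wrist never read above about 22 N.

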